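Press the rack's label holder home behind the carriage lip for the reader

TASK

Slide the tube carriage of the loading station along its rails until it is hard against the stop beside the label reader. Then take the long label holder from its stand and push it down behind the lip of the carriage's channel until it is fully home on its sprung seat, and finish while still holding it there, pressed home, with the carriage at the stop; do not let go, because the seat would push it up again. Do not ram it, and leave the short label holder and the other things on the bench where they are.

Things in the scene. Friction and masses are not known exactly. Their poses are not given: they have to be found in the camera images.
- label_holder: long label holder: white plate 6 mm thick (its x), 70 long (y), 50 tall (z), bar-code label on both faces; on the middle of its upper edge a grip tab 12 thick (x), 30 long (y), 40 tall: 90 mm in all, 60 g. Stands on edge in a grey desk stand (50 x 90 mm, rails 28 high) left or right of the station. Origin: centre of underside, at the start 8 mm above the table. Same either way round
- short_holder: bystander: a label holder like the long one, grip tab included, but with a plate only 42 mm long; stands in a like stand on the other side of the station. Origin: centre of its underside, 8 mm above the table
- station: sample loading station, fixed: grey base 170 x 360 mm (x, y) with two steel rails along its y axis; at its +y end, 131 mm from the origin, a dark stop bar and behind it the white label reader, 89 mm high. Origin on the table, 10 mm to the +y side of the base's middle. Turned by up to about 0.2 rad
- carriage (a joint): how far the carriage (aluminium deck 140 x 160 mm with a row of five capped tubes) has slid along the station's +y axis, in m: 0 at the -y end, 0.15 hard against the stop bar beside the reader. About 3 N of friction; it stays where it is left
- fin_top (a point): centre of the top of the carriage's grip fin, an upright black bar on the robot's side of the carriage, 30 mm (x) by 14 mm (y), 62 mm tall, top 96 mm above the table; slides with the carriage. Free space on both y sides; on the +x side the tubes (27 mm from this point) are no higher than the fin. Axes as the station's
- channel_home (a point): where the centre of the long holder's underside lies when fully home: in the channel on the carriage's side away from the robot, 40 mm above the table; slides with the carriage, axes as the station's (y along the channel, z up). The channel is open at the top, 9 mm wide (x) and 78 mm long (y)
- lip_top (a point): middle of the top of the lip's straight part, 26 mm above channel_home on its +x side; the back wall on the -x side is 8 mm higher. Both are 120 mm long and flare outward above that (8 mm more height) as a lead-in. The tubes' row on the -x side of the channel reaches 54 mm above channel_home, 53 mm from the channel's middle
- seat (a joint): how far the sprung black bar on the channel's floor is pressed down, in m: 0 free (its top is then 8 mm above channel_home), 0.008 at its bottom stop. The spring takes about 3 N to start and 8.4 N at the bottom, and pushes the holder up again if let go
- tape_roll: bystander: paper roll lying flat, 72 mm across, 24 mm high; origin centre of underside
- spatula: bystander: small spatula lying on the table, 150 mm long
- reagent_bottle: bystander: white bottle 60 mm across, 120 mm high; origin centre of underside
- foam_rack: bystander: white block with round holes, 100 x 150 x 40 mm; origin centre of underside
- cap_bin: bystander: clear tub 120 x 120 x 100 mm with orange caps; origin centre of underside
Things that resemble listed ones, but are neither listed nor needed, are in the scene too. What is shaped like the label_holder but yellow is not meant.

How it is judged:
On the way, in this order (a step that is already met when the one before it is completed fails the run):
1. the carriage is slid against the stop beside the reader (within 3 mm) (value of joint carriage above 0.147 m and value of joint seat below 0.0055 m), for 0.2 s.
2. the long holder is behind the lip, pressed home on the seat and held (value of joint carriage above 0.146 m and value of joint seat above 0.0055 m and x of label_holder in the frame of channel_home between -0.004 and 0.004 m and y of label_holder in the frame of channel_home between -0.008 and 0.008 m and z of label_holder in the frame of channel_home below 0.0035 m and angle between the z axis of label_holder and the z axis of channel_home, either way round below 0.1 rad and angle between the y axis of label_holder and the y axis of channel_home, either way round below 0.1 rad and contact force between the fingers and label_holder above 1 N and contact force between label_holder and station above 4 N), for 0.3 s.
At the end, for the whole second after the job is handed in: Carriage within 4 mm of the stop; long holder upright in the channel (0.1 rad, 4 mm across, 8 mm along), within 3.5 mm of home, seat pressed at least 5.5 of 8 mm; fingers on the holder, which presses on the carriage with over 4 N; bystanders moved less than 40 mm (all of step 2 and distance of each of short_holder, tape_roll, spatula, reagent_bottle, foam_rack, cap_bin from where it was at the start of the episode below 0.04 m); the arm keeps its last pose, push and grip.
It fails at once if the holder is rammed into the station with more than 60 N (contact force between label_holder and station above 60 N).
It fails at once if a bystander is pushed or moved by 40 mm or more (distance of any of short_holder, tape_roll, spatula, reagent_bottle, foam_rack, cap_bin from where it was at the start of the episode above 0.04 m).
It also fails if it takes over 59 s, if anything falls off the work surface, if the arm or the gripper's body presses on something with over 40 N, if the wrist force passes 120 N, or if a joint passes its speed limit or range.

ROBOT

A 7-joint arm with a two-finger parallel gripper is mounted at the origin on the work surface. World frame = base frame: x ahead of the robot, y to its left, z up, the work surface at z = 0. Lengths are in m, angles in rad, forces in N, time in s.
With the tool pointing down it reaches from about 0.425 to 0.925 m from the base axis. Payload 6.8 kg.
Tool frame: the origin (TCP) lies midway between the tips of the shut fingers; the grasp point (between the pads) lies 19 mm behind it; z points along the fingers, y is the line along which they close (so a half turn about z gives the same grasp; the last joint's range is limited). The gripper opens to 85 mm and grips with 20 to 120 N. Pads are 22 mm wide; open, the fingers measure 114 mm over their backs; the gripper's body (76 mm by 85 mm) begins 54 mm behind the grasp point. The pads swing forward as they close: fully open they stand 13 mm farther back than shut.
Start: joints at [1.185, 0.477, 0.022, 1.555, -0.011, 1.109, -0.083], TCP at [0.185, -0.649, 0.231] pointing down, gripper open.
Joint ranges: [-2.96, 2.96], [-0.34, 2.1], [-1.41, 1.46], [0.24, 2.44], [-1.37, 4.51], [0.17, 1.92], [-2.96, 2.96]. Speed limits (rad/s): [2.39, 2.39, 3.14, 3.14, 3.14, 3.14, 3.14].

INTERFACE

Orientations are given as a unit quaternion [w, x, y, z].
In Python, from station import bot gives the robot as it stands.
- The arm moves only by the tool jog_arm, never from a script. Its argument "rows" is a list of rows, each an object of numbers: "fingers": the finger opening in mm, from 0 to 85.4; "x", "y", "z": the shift along the tool's x, y, z in mm; "ax", "ay", "az": the turn, a rotation vector about the tool's x, y, z in degrees. A call has exactly 8 rows; each row shifts and turns the commanded pose from where the row before left it, along the tool's axes as they then stand; what a row does not reach is not made up. A row lasts 1/10 s, in which the tool goes at most 50 mm and 8.59 degrees, less where a joint would pass 70% of its speed; a pose out of reach is approached as far as the arm can. A call with a gripper value outside its range is refused whole. The fingers move at their own pace and stop on an object; "force" is the grip in N (left out, the last holds). Time passes only in rows, so rows that do not move let the fingers close, or fill a call up. It gives the time, the measured TCP pose, the force, the opening and the grip force at its end, in the units of the state.
- bot.get_obs(): the state, without advancing time (a new reading comes with each control period).
- bot.read_camera(name): name is "scene" or "top"; returns a dict with "pixels" (384x512x3 uint8, red, green, blue), "vertical_fov" (degrees; the focal length in pixels is half the picture's height over the tangent of half this angle, whatever the lens; pixels are square), "cx", "cy" (the principal point, pixels), "world_from_camera" (4x4, takes a point from camera to world coordinates). Camera axes: x right, y down, z forward; pixel columns grow to the right and rows downward; lengths in m; the calibration is good to about 2 mm. A picture is of the moment at which its call begins. There is no depth.
- bot.hand_in(): hands the job in; it is judged then, once.
The state is a dict: "t": time; "q": joint angles; "joint_vel": joint speeds; "joint_torque": joint torques, N m; "eef_pos": TCP position; "tool_rot": TCP orientation; "contact_force": force on the tool from outside, world axes, zero at the start; "torque": the same for the moment, N m; "gripper_width": opening from 0.0 (shut) to 1.0 (fully open); "grasp_force": force on a finger pad.
Only numpy, scipy, OpenCV 4.12 (cv2) and the standard library are available. Lean on these libraries where they do the work, as an engineer would, in place of code of your own. Each camera call takes 0.05 s, during which the arm holds its last target. There are 200 camera calls.

## Working session

There is one attempt and no reset: what is moved stays moved. The work goes in short steps, Python scripts to look and compute and a tool call to move; the robot and the scene stay as the last step left them, time stands still between calls to the robot, and variables do not carry over. Pictures are saved under pics/ and viewed, at most 13 in all, crops included, and the job is handed in when it is done.

Besides the shell and the picture viewer there is one more tool, called after "Request:" as name([rows], argument=value, ...), one row to a line, values as JSON. jog_arm: Moves the arm, as the interface text tells. Its arguments: {"type":"object","properties":{"rows":{"type":"array","items":{"type":"object","properties":{"fingers":{"type":"number"},"x":{"type":"number"},"y":{"type":"number"},"z":{"type":"number"},"ax":{"type":"number"},"ay":{"type":"number"},"az":{"type":"number"}}}},"force":{"type":"number"}},"required":["rows"]}

```bash
mkdir -p pics; ls; cat > h.py <<'E'
import numpy as np, cv2
from station import bot
def cam(n,save=None):
    c=bot.read_camera(n); c['f']=c['pixels'].shape[0]/2/np.tan(np.radians(c['vertical_fov'])/2)
    if save: cv2.imwrite('pics/'+save,c['pixels'][:,:,::-1])
    return c
def ray(c,u,v):
    M=np.array(c['world_from_camera']); d=M[:3,:3]@np.array([(u-c['cx'])/c['f'],(v-c['cy'])/c['f'],1]); return M[:3,3],d
def onz(c,u,v,z):
    o,d=ray(c,u,v); return o+d*(z-o[2])/d[2]
def proj(c,p):
    M=np.array(c['world_from_camera']); q=M[:3,:3].T@(np.array(p)-M[:3,3]); return np.array([c['cx']+c['f']*q[0]/q[2],c['cy']+c['f']*q[1]/q[2]])
E
python3 - <<'E'
from h import *
for n in('scene','top'):
    c=cam(n,n+'0.png'); print(n,c['f'],c['cx'],c['cy'],np.round(c['world_from_camera'],3).tolist())
a=cv2.imread('pics/scene0.png');b=cv2.imread('pics/top0.png')
print(bot.get_obs())
E
```

```text
pics
scene 367.0032235587908 253.3676419755053 193.08655205088814 [[-0.453, 0.753, -0.478, 1.01], [0.892, 0.382, -0.243, 0.133], [-0.001, -0.536, -0.844, 0.889], [0.0, 0.0, 0.0, 1.0]]
top 407.6266008473453 257.90229065645036 188.49919030617903 [[-0.005, -0.978, 0.208, 0.253], [-1.0, 0.006, 0.003, -0.101], [-0.004, -0.208, -0.978, 1.356], [0.0, 0.0, 0.0, 1.0]]
{'t': 0.1, 'q': array([ 1.18489234,  0.47769975,  0.02235144,  1.55635228, -0.01152055,
        1.10926864, -0.08313591]), 'joint_vel': array([-1.64057231e-03, -2.36132030e-03, -1.70672129e-05, -2.00131561e-03,
        1.44904601e-03,  4.99605483e-04,  1.91025523e-03]), 'joint_torque': array([ 4.26413215e-03, -5.97760785e+01,  1.61364075e+00, -2.81956726e+01,
        1.28494523e-02,  4.97290413e-03, -3.38758457e-05]), 'eef_pos': array([ 0.18496197, -0.64861916,  0.23043508]), 'tool_rot': array([-7.83700360e-04,  9.90370576e-01,  1.38439453e-01, -1.60613184e-04]), 'contact_force': array([ 0.18590293, -0.31047149, -1.13566876]), 'torque': array([ 0.02874286,  0.03960488, -0.05918911]), 'grasp_force': 0.0, 'gripper_width': 1.0042058097262163}
```

View pics/scene0.png

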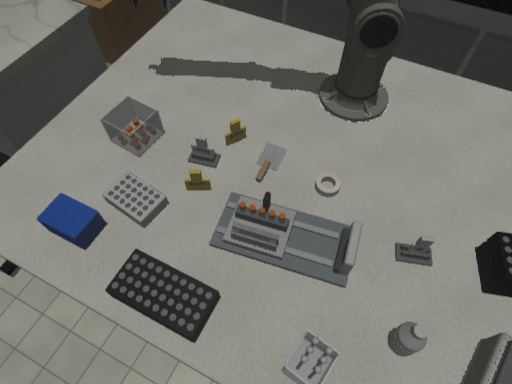

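View pics/top0.png

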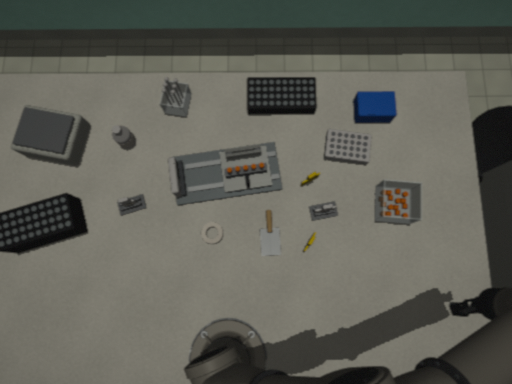

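The scene view shows white holders in stands at scene (203,150) and (420,246), which are top (323,210) and (131,203). There are yellow decoys at scene (235,131) and (197,181). The station is at about (285,237), with the fin at (267,200) and the reader at (352,247). I'll compare the two white holders and the station in an enlarged crop.

```bash
python3 - <<'E'
import cv2,numpy as np
a=cv2.imread('pics/scene0.png');b=cv2.imread('pics/top0.png')
r=lambda i,x,y,w,h,W,H:cv2.resize(i[y:y+h,x:x+w],(W,H),interpolation=cv2.INTER_CUBIC)
m=np.vstack([np.hstack([r(a,180,125,50,50,200,200),r(a,390,222,50,50,200,200),r(b,298,185,50,50,200,200),r(b,106,178,50,50,200,200)]),
np.hstack([r(a,205,180,160,105,480,315),r(b,165,138,120,118,320,315)])])
cv2.imwrite('pics/c1.png',m)
E
```

```text
(no output)
```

View pics/c1.png

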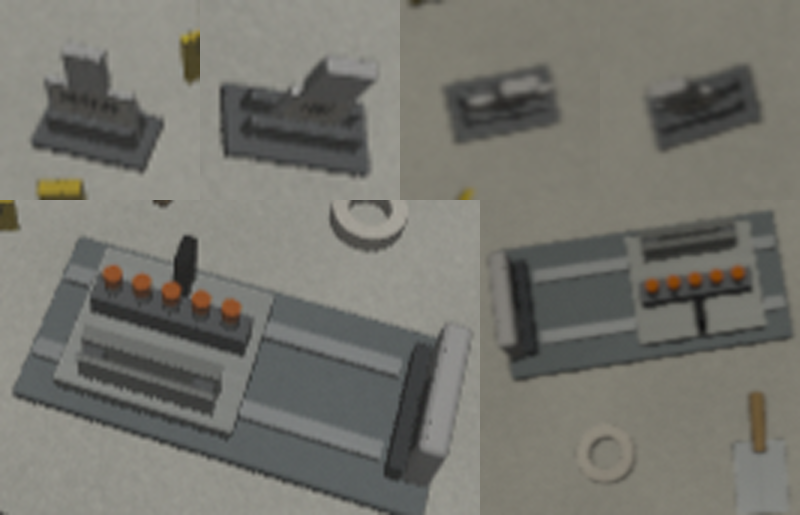

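The scene's right-hand holder at (203,150) (top (323,210)) has a plate that nearly fills its stand, so it is the long one. The one at (420,246) is the short one. The carriage sits near the −y end with five orange caps, the fin top is at scene (267,194), and the channel is at scene (253,235).

```bash
python3 - <<'E'
from h import *
S=cam('scene');T=cam('top')
def caps(c,box):
    x,y,w,h=box; im=cv2.resize(c['pixels'][y:y+h,x:x+w],None,fx=4,fy=4,interpolation=cv2.INTER_CUBIC)
    hs=cv2.cvtColor(im,cv2.COLOR_RGB2HSV); m=cv2.inRange(hs,(3,140,90),(14,255,255))
    n,_,st,ce=cv2.connectedComponentsWithStats(m)
    return [((ce[i]+.5)/4-.5+[x,y],st[i,4]) for i in range(1,n) if st[i,4]>60]
s=sorted(caps(S,(205,180,160,105)),key=lambda t:t[0][0]);t=sorted(caps(T,(165,138,120,118)),key=lambda t:-t[0][0])
print(len(s),len(t),[np.round(k[0],1).tolist() for k in s],[np.round(k[0],1).tolist() for k in t])
def tri(a,b):
    o1,d1=ray(S,*a);o2,d2=ray(T,*b);X=np.linalg.lstsq(np.c_[d1,-d2],o2-o1,rcond=None)[0]
    p,q=o1+X[0]*d1,o2+X[1]*d2; return (p+q)/2,np.linalg.norm(p-q)
P=[tri(a[0],b[0]) for a,b in zip(s,t)]
for p,e in P: print(np.round(p,4),round(e,4))
A=np.array([p for p,e in P]); d=A[-1]-A[0]; print('yaw',np.arctan2(-d[0],d[1]),'mean',A.mean(0),np.linalg.norm(d))
print('fin S',onz(S,267.3,194,.096))
print('tab S',onz(S,200.8,136.2,.098),'T',onz(T,328,206,.098))
# bright/dark pixel masks
def blob(c,box,f):
    x,y,w,h=box; im=cv2.resize(c['pixels'][y:y+h,x:x+w],None,fx=8,fy=8,interpolation=cv2.INTER_CUBIC); g=cv2.cvtColor(im,cv2.COLOR_RGB2GRAY)
    m=f(g).astype(np.uint8); n,_,st,ce=cv2.connectedComponentsWithStats(m)
    for i in range(1,n):
        if st[i,4]>150:
            k=cv2.minAreaRect(np.argwhere(_==i)[:,::-1].astype(np.float32)); print((ce[i]+.5)/8-.5+[x,y],st[i,4]/64,[np.round(v,1) for v in (np.array(k[1])/8,k[2])])
g=cv2.cvtColor(T['pixels'],cv2.COLOR_RGB2GRAY); print(g[200:218,308:340])
print('top bright'); blob(T,(308,200,30,20),lambda g:g>135)
g=cv2.cvtColor(S['pixels'],cv2.COLOR_RGB2GRAY); print(g[132:168,188:224])
E
```

```text
5 5 [[242.1, 204.4], [251.7, 207.2], [261.8, 209.9], [271.6, 212.9], [281.5, 215.7]] [[261.1, 164.7], [253.2, 165.9], [245.1, 167.1], [237.1, 168.2], [229.0, 169.5]]
[ 0.6008 -0.1083  0.0895] 0.0005
[ 0.597  -0.0828  0.0893] 0.0004
[ 0.5929 -0.0566  0.0901] 0.0006
[ 0.5895 -0.031   0.0899] 0.0006
[ 0.5854 -0.0053  0.0896] 0.0001
yaw 0.14778814776989482 mean [ 0.59310972 -0.05682586  0.08970243] 0.10412896490448664
fin S [ 0.54764015 -0.06301961  0.096     ]
tab S [ 0.45963091 -0.3147187   0.098     ] T [ 0.46346468 -0.31646525  0.098     ]
[[126 125 125 126 126 127 126 127 126 124 124 124 123 123 121 121 122 123
  122 122 122 122 121 118 115 114 115 117 120 120 122 122]
 [126 126 126 125 125 125 126 126 126 124 124 122 122 123 121 120 121 123
  120 118 117 116 112 105  97  93  98 111 119 120 120 123]
 [125 126 126 125 125 124 125 125 124 124 124 122 122 119 117 115 116 114
  107  98  95  92  88  83  78  76  85 103 117 121 123 122]
 [126 127 127 125 124 123 124 124 120 118 116 115 114 107  99  95  93  90
   85  81  80  85  87  85  78  76  79  94 111 120 122 122]
 [127 126 125 121 116 
[... 1343 characters left out ...]
68  70  72  71  65  59  55  56  56  53
   49  52  60  67  69  71  73  75  74  73  76  87 106 118]
 [126 121 101  82  75  66  53  51  55  56  57  57  57  60  67  68  69  68
   68  70  72  75  74  73  73  73  75  79  84  95 109 118]
 [125 120 103  84  76  72  61  54  62  69  69  70  69  72  74  75  75  74
   74  72  74  75  79  82  81  81  87  96 107 112 117 119]
 [125 122 110  89  76  75  73  71  73  75  77  77  76  75  73  73  73  77
   80  80  80  86  96 106 111 112 114 116 119 119 120 120]]
top bright
[[143 144 144 ... 149 148 148]
 [145 144 144 ... 148 148 148]
 [146 144 144 ... 148 146 147]
 ...
 [145 144 145 ... 149 147 146]
 [143 143 144 ... 147 148 147]
 [141 141 142 ... 147 147 148]]
```

```bash
cat >> h.py <<'E'
from scipy.spatial.transform import Rotation as Ro
def plan(target,yaw,n,start=None,R=None):
    """print n rows from the present pose to target with tool x at yaw, tool pointing down"""
    ob=bot.get_obs(); q=ob['tool_rot']
    p=np.array(ob['eef_pos'] if start is None else start); R=Ro.from_quat([q[1],q[2],q[3],q[0]]) if R is None else R
    X=np.array([np.cos(yaw),np.sin(yaw),0]);Z=np.array([0,0,-1.]); G=Ro.from_matrix(np.c_[X,np.cross(Z,X),Z])
    w=(R.inv()*G).as_rotvec(); st=(np.array(target)-p)/n
    for k in range(n):
        Rk=R*Ro.from_rotvec(w*k/n); s=Rk.inv().apply(st)*1000; print('xyz',np.round(s,1),'a',np.round(np.degrees(w/n),2))
E
python3 - <<'E'
from h import *
plan([.555,-.108,.2],1.719,16)
# stands: dark mask min rect, both views
for n,box in(('scene',(185,130,45,45)),('top',(303,195,40,30))):
    c=cam(n); x,y,w,h=box
    g=cv2.cvtColor(cv2.resize(c['pixels'][y:y+h,x:x+w],None,fx=8,fy=8,interpolation=cv2.INTER_CUBIC),cv2.COLOR_RGB2GRAY)
    m=(g<100).astype(np.uint8); k,_,st,_2=cv2.connectedComponentsWithStats(m); i=1+np.argmax(st[1:,4])
    cn=cv2.convexHull(np.argwhere(_==i)[:,::-1].astype(np.int32)); ap=cv2.approxPolyDP(cn,10,True)[:,0]
    for a in ap: u=(a+.5)/8-.5+[x,y]; print(n,np.round(u,1),np.round(onz(c,*u,.005),4)[:2])
E
```

```text
xyz [ 31.5 -26.2   1.9] a [-0.   -0.   -5.16]
xyz [ 33.7 -23.2   1.9] a [-0.   -0.   -5.16]
xyz [ 35.7 -20.1   1.9] a [-0.   -0.   -5.16]
xyz [ 37.3 -16.8   1.9] a [-0.   -0.   -5.16]
xyz [ 38.7 -13.4   1.9] a [-0.   -0.   -5.16]
xyz [39.8 -9.8  1.9] a [-0.   -0.   -5.16]
xyz [40.5 -6.2  1.9] a [-0.   -0.   -5.16]
xyz [40.9 -2.6  1.9] a [-0.   -0.   -5.16]
xyz [40.9  1.1  1.9] a [-0.   -0.   -5.16]
xyz [40.7  4.8  1.9] a [-0.   -0.   -5.16]
xyz [40.1  8.4  1.9] a [-0.   -0.   -5.16]
xyz [39.1 12.   1.9] a [-0.   -0.   -5.16]
xyz [37.9 15.5  1.9] a [-0.   -0.   -5.16]
xyz [36.4 18.8  1.9] a [-0.   -0.   -5.16]
xyz [34.5 22.   1.9] a [-0.   -0.   -5.16]
xyz [32.4 25.   1.9] a [-0.   -0.   -5.16]
scene [220.3 155.3] [ 0.4336 -0.2742]
scene [215.1 167.7] [ 0.4815 -0.2649]
scene [188.7 161.8] [ 0.4985 -0.3469]
scene [187.4 160.1] [ 0.4945 -0.3539]
scene [190.8 145.3] [ 0.4409 -0.3756]
scene [195.7 138.4] [ 0.4101 -0.3769]
scene [205.6 138.4] [ 0.396  -0.3491]
top [337.4 214.8] [ 0.4491 -0.3627]
top [311.8 220.4] [ 0.4307 -0.2765]
top [308.4 206.7] [ 0.4771 -0.2667]
top [333.8 200.8] [ 0.4966 -0.3527]
```

Request:
jog_arm([
  {"x":31.5,"y":-26,"z":2,"az":-5.2,"fingers":0},
  {"x":33.5,"y":-23,"z":2,"az":-5.2},
  {"x":35.5,"y":-20,"z":2,"az":-5.2},
  {"x":37.5,"y":-17,"z":2,"az":-5.2},
  {"x":38.5,"y":-13.5,"z":2,"az":-5.2},
  {"x":40,"y":-10,"z":2,"az":-5.2},
  {"x":40.5,"y":-6,"z":2,"az":-5.2},
  {"x":41,"y":-2.5,"z":2,"az":-5.2},
], force=40)

```text
invalid input
```

Request:
jog_arm([
  {"x":41,"y":1,"z":2,"az":-5.2,"fingers":0},
  {"x":40.5,"y":5,"z":2,"az":-5.2},
  {"x":40,"y":8.5,"z":2,"az":-5.2},
  {"x":39,"y":12,"z":2,"az":-5.2},
  {"x":38,"y":15.5,"z":2,"az":-5.2},
  {"x":36.5,"y":19,"z":2,"az":-5.2},
  {"x":34.5,"y":22,"z":2,"az":-5.2},
  {"x":32,"y":25,"z":2,"az":-5.2},
])

```text
invalid input
```

Request:
jog_arm([
  {"x":31.5,"y":-26,"z":2,"ax":0,"ay":0,"az":-5.2,"fingers":0},
  {"x":33.5,"y":-23,"z":2,"ax":0,"ay":0,"az":-5.2,"fingers":0},
  {"x":35.5,"y":-20,"z":2,"ax":0,"ay":0,"az":-5.2,"fingers":0},
  {"x":37.5,"y":-17,"z":2,"ax":0,"ay":0,"az":-5.2,"fingers":0},
  {"x":38.5,"y":-13.5,"z":2,"ax":0,"ay":0,"az":-5.2,"fingers":0},
  {"x":40,"y":-10,"z":2,"ax":0,"ay":0,"az":-5.2,"fingers":0},
  {"x":40.5,"y":-6,"z":2,"ax":0,"ay":0,"az":-5.2,"fingers":0},
  {"x":41,"y":-2.5,"z":2,"ax":0,"ay":0,"az":-5.2,"fingers":0},
], force=40)

```text
t: 1.1
eef_pos: [0.3701, -0.3771, 0.2155]
tool_rot: [0.0, 0.876, 0.483, 0.0]
contact_force: [0.3, -0.7, 0.2]
gripper_width: 0.002
grasp_force: 0.0
```

Request:
jog_arm([
  {"x":41,"y":1,"z":2,"ax":0,"ay":0,"az":-5.2,"fingers":0},
  {"x":40.5,"y":5,"z":2,"ax":0,"ay":0,"az":-5.2,"fingers":0},
  {"x":40,"y":8.5,"z":2,"ax":0,"ay":0,"az":-5.2,"fingers":0},
  {"x":39,"y":12,"z":2,"ax":0,"ay":0,"az":-5.2,"fingers":0},
  {"x":38,"y":15.5,"z":2,"ax":0,"ay":0,"az":-5.2,"fingers":0},
  {"x":36.5,"y":19,"z":2,"ax":0,"ay":0,"az":-5.2,"fingers":0},
  {"x":34.5,"y":22,"z":2,"ax":0,"ay":0,"az":-5.2,"fingers":0},
  {"x":32,"y":25,"z":2,"ax":0,"ay":0,"az":-5.2,"fingers":0},
])

```text
t: 1.9
eef_pos: [0.5532, -0.1059, 0.1994]
tool_rot: [0.0, 0.647, 0.762, 0.0]
contact_force: [0.4, 0.1, -0.1]
gripper_width: 0.001
grasp_force: 0.0
```

```bash
python3 - <<'E'
from h import *
c=cam('scene'); o=bot.get_obs(); print(o['eef_pos'],o['tool_rot'],o['q'])
im=cv2.resize(c['pixels'][170:290,200:370],None,fx=4,fy=4,interpolation=cv2.INTER_CUBIC)
cv2.imwrite('pics/c2.png',im[:,:,::-1])
plan([.555,-.108,.07],1.719,4)
E
```

```text
[ 0.55675461 -0.09792198  0.19970704] [-7.08585104e-06  6.42526379e-01  7.66257269e-01  3.10655746e-03] [ 0.48203667  0.37747948 -0.52093526  1.82910087  0.21579289  0.98800883
  0.04790831]
xyz [-2.5 -1.  32.4] a [ 0.07 -0.06  0.39]
xyz [-2.5 -1.  32.4] a [ 0.07 -0.06  0.39]
xyz [-2.5 -0.9 32.4] a [ 0.07 -0.06  0.39]
xyz [-2.5 -0.9 32.4] a [ 0.07 -0.06  0.39]
```

View pics/c2.png

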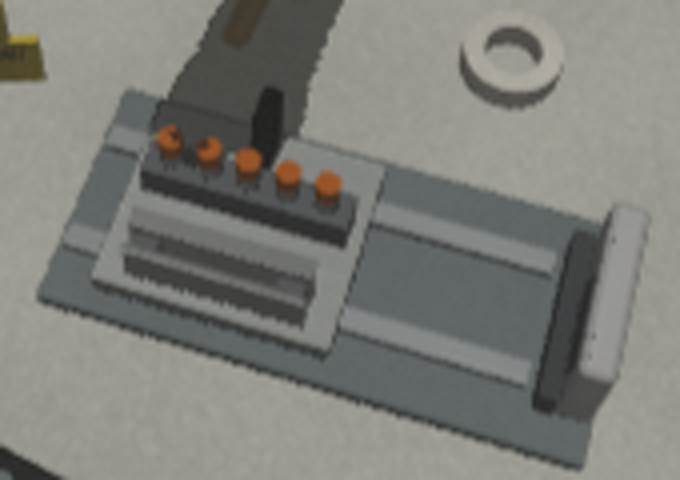

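The crop shows the fin top at scene (267,193), the stop bar's face at about scene (345,250), and free space left of the fin. I'll lower beside the fin on its −y side.

Request:
jog_arm([
  {"x":-5,"y":-2,"z":32,"ax":0,"ay":0,"az":0.8,"fingers":0},
  {"x":-5,"y":-2,"z":33,"ax":0,"ay":0,"az":0.7,"fingers":0},
  {"x":0,"y":0,"z":32,"ax":0,"ay":0,"az":0,"fingers":0},
  {"x":0,"y":0,"z":33,"ax":0,"ay":0,"az":0,"fingers":0},
  {"x":0,"y":0,"z":0,"ax":0,"ay":0,"az":0,"fingers":0},
  {"x":0,"y":0,"z":0,"ax":0,"ay":0,"az":0,"fingers":0},
  {"x":0,"y":0,"z":0,"ax":0,"ay":0,"az":0,"fingers":0},
  {"x":0,"y":0,"z":0,"ax":0,"ay":0,"az":0,"fingers":0},
])

```text
t: 2.75
eef_pos: [0.5513, -0.1179, 0.0712]
tool_rot: [0.001, 0.659, 0.752, 0.001]
contact_force: [-0.0, 0.2, 0.0]
gripper_width: -0.004
grasp_force: 0.0
```

```bash
python3 - <<'E'
from h import *
c=cam('scene'); o=bot.get_obs(); print(o['eef_pos'],o['contact_force'],Ro.from_quat(np.roll(o['tool_rot'],-1)).as_matrix()[:,0])
cv2.imwrite('pics/c3.png',cv2.resize(c['pixels'][150:270,200:370],None,fx=4,fy=4,interpolation=cv2.INTER_CUBIC)[:,:,::-1])
E
```

```text
[ 0.55112668 -0.11793267  0.07100014] [ 0.54073411  0.08676117 -0.14269552] [-0.13226906  0.99121327 -0.0010724 ]
```

View pics/c3.png

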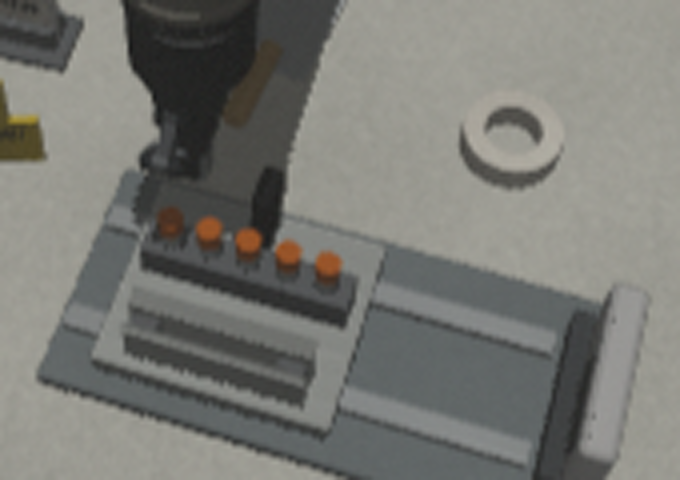

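The gripper is at crop (180,150), on the fin's −y side with a gap of about 35 mm. Next I'll push along tool +x.

Request:
jog_arm([
  {"x":15,"y":4,"z":0,"ax":0,"ay":0,"az":-0.8,"fingers":0},
  {"x":12,"y":0,"z":0,"ax":0,"ay":0,"az":0,"fingers":0},
  {"x":12,"y":0,"z":0,"ax":0,"ay":0,"az":0,"fingers":0},
  {"x":15,"y":0,"z":0,"ax":0,"ay":0,"az":0,"fingers":0},
  {"x":15,"y":0,"z":0,"ax":0,"ay":0,"az":0,"fingers":0},
  {"x":15,"y":0,"z":0,"ax":0,"ay":0,"az":0,"fingers":0},
  {"x":15,"y":0,"z":0,"ax":0,"ay":0,"az":0,"fingers":0},
  {"x":15,"y":0,"z":0,"ax":0,"ay":0,"az":0,"fingers":0},
])

```text
t: 3.6
eef_pos: [0.5376, -0.0031, 0.0695]
tool_rot: [0.0, 0.653, 0.757, 0.0]
contact_force: [2.1, -3.6, 1.3]
gripper_width: 0.003
grasp_force: 2.1
```

```bash
cat > meas.py <<'E'
from h import *
def caps(c,box):
    x,y,w,h=box; im=cv2.resize(c['pixels'][y:y+h,x:x+w],None,fx=4,fy=4,interpolation=cv2.INTER_CUBIC)
    hs=cv2.cvtColor(im,cv2.COLOR_RGB2HSV); m=cv2.inRange(hs,(3,140,60),(14,255,255))
    n,_,st,ce=cv2.connectedComponentsWithStats(m)
    return np.array([np.r_[onz(c,*((ce[i]+.5)/4-.5+[x,y]),.0897)[:2],st[i,4]] for i in range(1,n) if st[i,4]>60])
E
python3 - <<'E'
from meas import *
o=bot.get_obs();print(o['eef_pos'],o['contact_force']);S=cam('scene');k=caps(S,(215,180,160,105));print(k[:,:2].mean(0),len(k),k)
# gap deck edge to stop bar: stop face foot
E
```

```text
[ 0.53755308 -0.00311614  0.0695021 ] [ 2.12866708 -3.56857549  1.33601668]
[0.58215178 0.0224679 ] 5 [[ 5.89691495e-01 -2.84266205e-02  4.94000000e+02]
 [ 5.87191502e-01 -4.45252888e-03  3.09000000e+02]
 [ 5.81259922e-01  2.28314101e-02  5.80000000e+02]
 [ 5.77872133e-01  4.82900568e-02  5.30000000e+02]
 [ 5.74743840e-01  7.40971736e-02  4.98000000e+02]]
```

Request:
jog_arm([
  {"x":6,"y":0,"z":0,"ax":0,"ay":0,"az":0,"fingers":0},
  {"x":6,"y":0,"z":0,"ax":0,"ay":0,"az":0,"fingers":0},
  {"x":4,"y":0,"z":0,"ax":0,"ay":0,"az":0,"fingers":0},
  {"x":3,"y":0,"z":0,"ax":0,"ay":0,"az":0,"fingers":0},
  {"x":3,"y":0,"z":0,"ax":0,"ay":0,"az":0,"fingers":0},
  {"x":3,"y":0,"z":0,"ax":0,"ay":0,"az":0,"fingers":0},
  {"x":2,"y":0,"z":0,"ax":0,"ay":0,"az":0,"fingers":0},
  {"x":2,"y":0,"z":0,"ax":0,"ay":0,"az":0,"fingers":0},
])

```text
t: 4.45
eef_pos: [0.5327, 0.0243, 0.0691]
tool_rot: [-0.0, 0.653, 0.757, -0.0]
contact_force: [-1.6, -3.7, 0.7]
gripper_width: -0.002
grasp_force: 1.6
```

Request:
jog_arm([
  {"x":2,"y":0,"z":0,"ax":0,"ay":0,"az":0,"fingers":0},
  {"x":2,"y":0,"z":0,"ax":0,"ay":0,"az":0,"fingers":0},
  {"x":1,"y":0,"z":0,"ax":0,"ay":0,"az":0,"fingers":0},
  {"x":1,"y":0,"z":0,"ax":0,"ay":0,"az":0,"fingers":0},
  {"x":1,"y":0,"z":0,"ax":0,"ay":0,"az":0,"fingers":0},
  {"x":1,"y":0,"z":0,"ax":0,"ay":0,"az":0,"fingers":0},
  {"x":0,"y":0,"z":0,"ax":0,"ay":0,"az":0,"fingers":0},
  {"x":0,"y":0,"z":0,"ax":0,"ay":0,"az":0,"fingers":0},
])

```text
t: 5.25
eef_pos: [0.5323, 0.0325, 0.0694]
tool_rot: [0.0, 0.653, 0.757, 0.0]
contact_force: [-0.6, -1.9, -0.6]
gripper_width: 0.0
grasp_force: 1.1
```

Request:
jog_arm([
  {"x":2,"y":0,"z":0,"ax":0,"ay":0,"az":0,"fingers":0},
  {"x":2,"y":0,"z":0,"ax":0,"ay":0,"az":0,"fingers":0},
  {"x":2,"y":0,"z":0,"ax":0,"ay":0,"az":0,"fingers":0},
  {"x":1,"y":0,"z":0,"ax":0,"ay":0,"az":0,"fingers":0},
  {"x":1,"y":0,"z":0,"ax":0,"ay":0,"az":0,"fingers":0},
  {"x":1,"y":0,"z":0,"ax":0,"ay":0,"az":0,"fingers":0},
  {"x":0,"y":0,"z":0,"ax":0,"ay":0,"az":0,"fingers":0},
  {"x":0,"y":0,"z":0,"ax":0,"ay":0,"az":0,"fingers":0},
])

```text
t: 6.05
eef_pos: [0.5309, 0.0415, 0.0694]
tool_rot: [0.0, 0.653, 0.757, 0.0]
contact_force: [0.8, -1.8, -1.2]
gripper_width: -0.0
grasp_force: 1.0
```

```bash
python3 - <<'E'
from meas import *
o=bot.get_obs();print(o['eef_pos'],o['contact_force']);S=cam('scene');k=caps(S,(215,180,160,105));print(k[:,:2].mean(0),len(k))
cv2.imwrite('pics/c4.png',cv2.resize(S['pixels'][170:290,200:370],None,fx=4,fy=4,interpolation=cv2.INTER_CUBIC)[:,:,::-1])
E
```

```text
[0.53093731 0.04147874 0.0693976 ] [ 0.77618412 -1.80702522 -1.23140872]
[0.57580666 0.06286815] 6
```

View pics/c4.png

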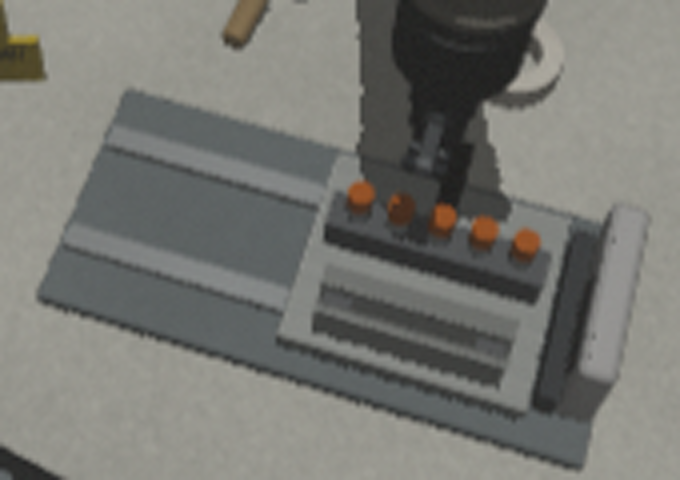

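The deck's +y edge at crop (550,320) is nearly at the stop bar, with a few mm to go. I'll push gently until the force rises.

Request:
jog_arm([
  {"x":2,"y":0,"z":0,"ax":0,"ay":0,"az":0,"fingers":0},
  {"x":1,"y":0,"z":0,"ax":0,"ay":0,"az":0,"fingers":0},
  {"x":1,"y":0,"z":0,"ax":0,"ay":0,"az":0,"fingers":0},
  {"x":1,"y":0,"z":0,"ax":0,"ay":0,"az":0,"fingers":0},
  {"x":1,"y":0,"z":0,"ax":0,"ay":0,"az":0,"fingers":0},
  {"x":1,"y":0,"z":0,"ax":0,"ay":0,"az":0,"fingers":0},
  {"x":0,"y":0,"z":0,"ax":0,"ay":0,"az":0,"fingers":0},
  {"x":0,"y":0,"z":0,"ax":0,"ay":0,"az":0,"fingers":0},
])

```text
t: 6.9
eef_pos: [0.5306, 0.0433, 0.0695]
tool_rot: [0.002, 0.655, 0.756, -0.002]
contact_force: [3.5, -13.6, -0.1]
gripper_width: 0.001
grasp_force: 7.1
```

At the stop: 14 N, and the TCP has stalled. Retreat and rise.

Request:
jog_arm([
  {"x":-15,"y":0,"z":0,"ax":0,"ay":0,"az":0,"fingers":0},
  {"x":-15,"y":0,"z":0,"ax":0,"ay":0,"az":0,"fingers":0},
  {"x":0,"y":0,"z":-20,"ax":0,"ay":0,"az":0,"fingers":0},
  {"x":0,"y":0,"z":-30,"ax":0,"ay":0,"az":0,"fingers":0},
  {"x":-20,"y":0,"z":-40,"ax":0,"ay":0,"az":0,"fingers":45},
  {"x":-40,"y":0,"z":-20,"ax":0,"ay":0,"az":0,"fingers":45},
  {"x":-40,"y":0,"z":-10,"ax":0,"ay":0,"az":0,"fingers":45},
  {"x":-40,"y":0,"z":0,"ax":0,"ay":0,"az":0,"fingers":45},
])

```text
t: 7.7
eef_pos: [0.5559, -0.1215, 0.1916]
tool_rot: [0.002, 0.653, 0.757, 0.001]
contact_force: [0.6, 0.3, -0.7]
gripper_width: 0.525
grasp_force: 0.0
```

```bash
python3 - <<'E'
from meas import *
S=cam('scene','scene1.png');k=caps(S,(215,180,160,105));print(k[:,:2].mean(0),len(k))
T=cam('top','top1.png')
o=bot.get_obs();print(o['eef_pos'],o['tool_rot'],o['contact_force'])
plan([.462,-.315,.2],.212+np.pi/2,5)
r=lambda i,x,y,w,h,f:cv2.resize(i[y:y+h,x:x+w],None,fx=f,fy=f,interpolation=cv2.INTER_CUBIC)
a=r(S['pixels'],270,205,80,75,7);cv2.imwrite('pics/c5.png',a[:,:,::-1])
E
```

```text
[0.57490869 0.06897275] 5
[ 0.55470054 -0.12752057  0.18945283] [ 1.15285293e-03  6.56794496e-01  7.54068431e-01 -6.79440104e-04] [-1.10340783  0.36302398 -0.32013709]
xyz [-34.6 -23.5  -2. ] a [ 0.    0.03 -0.85]
xyz [-34.2 -24.   -2. ] a [ 0.    0.03 -0.85]
xyz [-33.9 -24.5  -2.1] a [ 0.    0.03 -0.85]
xyz [-33.5 -25.   -2.1] a [ 0.    0.03 -0.85]
xyz [-33.1 -25.5  -2.1] a [ 0.    0.03 -0.85]
```

View pics/c5.png

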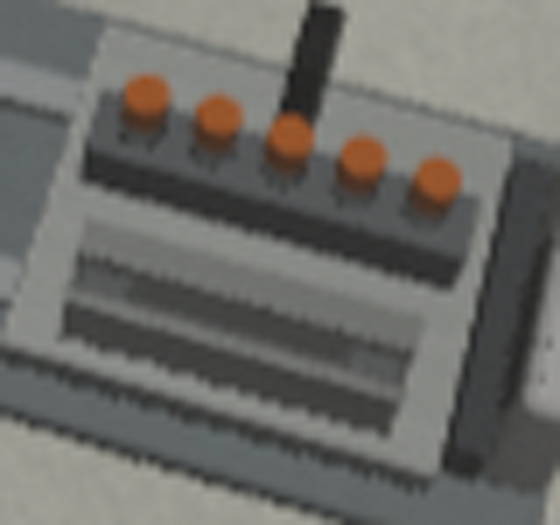

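The carriage is against the stop bar. The lip's top edge runs from crop (65,300) to (410,392), and the back wall's top edge from (80,220) to (425,320). I'll locate the channel across both views.

```bash
python3 - <<'E'
from meas import *
yaw=.148; X=np.array([np.cos(yaw),np.sin(yaw),0]);Y=np.array([-np.sin(yaw),np.cos(yaw),0]); C=np.array([.5749,.0690,0])
S=cam('scene');T=cam('top')
st=lambda p:np.round([(p-C)@X,(p-C)@Y],4)
kt=caps(T,(165,138,120,118)); print('top caps',kt[:,:2].mean(0),len(kt), st(np.r_[kt[:,:2].mean(0),0]))
f=lambda u,v:(270+(u+.5)/7-.5,205+(v+.5)/7-.5)
for nm,u,v,z in(('lipL',65,300,.074),('lipR',410,392,.074),('backL',80,220,.082),('backR',425,320,.082)): print(nm,st(onz(S,*f(u,v),z)))
for c,n in((S,'S'),(T,'T')):
    g=cv2.cvtColor(c['pixels'],cv2.COLOR_RGB2GRAY).astype(np.float32)
    print(n,'profile at z=.078, x from caps mm: grey (mean over y +-25mm)')
    out=[]
    for x in range(20,90,2):
        v=[]
        for y in np.arange(-.025,.026,.005):
            p=proj(c,C+X*x/1000+Y*y+[0,0,.078]); v.append(cv2.getRectSubPix(g,(1,1),(float(p[0]),float(p[1])))[0,0])
        out.append((x,int(np.mean(v))))
    print(out)
E
```

```text
top caps [0.57343402 0.06780014] 5 [-0.0016 -0.001 ]
lipL [ 0.0764 -0.0585]
lipR [0.0719 0.0611]
backL [ 0.0495 -0.0614]
backR [0.0485 0.0598]
S profile at z=.078, x from caps mm: grey (mean over y +-25mm)
[(20, 68), (22, 54), (24, 49), (26, 49), (28, 50), (30, 52), (32, 72), (34, 103), (36, 128), (38, 136), (40, 137), (42, 137), (44, 133), (46, 123), (48, 115), (50, 113), (52, 113), (54, 113), (56, 112), (58, 102), (60, 83), (62, 69), (64, 68), (66, 68), (68, 69), (70, 75), (72, 89), (74, 106), (76, 110), (78, 96), (80, 72), (82, 64), (84, 64), (86, 65), (88, 67)]
T profile at z=.078, x from caps mm: grey (mean over y +-25mm)
[(20, 127), (22, 127), (24, 126), (26, 124), (28, 120), (30, 111), (32, 93), (34, 75), (36, 61), (38, 53), (40, 49), (42, 48), (44, 51), (46, 59), (48, 71), (50, 83), (52, 86), (54, 83), (56, 74), (58, 65), (60, 61), (62, 67), (64, 77), (66, 84), (68, 88), (70, 91), (72, 98), (74, 108), (76, 119), (78, 127), (80, 131), (82, 132), (84, 132), (86, 133), (88, 133)]
```

Request:
jog_arm([
  {"x":-34.5,"y":-23.5,"z":0,"ax":0,"ay":0,"az":-0.9,"fingers":45},
  {"x":-34,"y":-24,"z":0,"ax":0,"ay":0,"az":-0.9,"fingers":45},
  {"x":-34,"y":-24.5,"z":0,"ax":0,"ay":0,"az":-0.8,"fingers":45},
  {"x":-33.5,"y":-25,"z":0,"ax":0,"ay":0,"az":-0.8,"fingers":45},
  {"x":-33,"y":-25.5,"z":0,"ax":0,"ay":0,"az":-0.8,"fingers":45},
  {"x":0,"y":0,"z":0,"ax":0,"ay":0,"az":0,"fingers":45},
  {"x":0,"y":0,"z":0,"ax":0,"ay":0,"az":0,"fingers":45},
  {"x":0,"y":0,"z":0,"ax":0,"ay":0,"az":0,"fingers":45},
])

```text
t: 8.7
eef_pos: [0.4648, -0.3058, 0.1893]
tool_rot: [-0.0, 0.624, 0.782, 0.001]
contact_force: [-0.8, 0.5, -0.3]
gripper_width: 0.527
grasp_force: 0.0
```

```bash
python3 - <<'E'
from h import *
o=bot.get_obs();print(o['eef_pos'],o['tool_rot'])
plan([.462,-.3155,.066],.212+np.pi/2,4)
E
```

```text
[ 0.46484177 -0.30575786  0.18928205] [-1.78650481e-04  6.23891696e-01  7.81510498e-01  6.78720038e-04]
xyz [-2.3 -1.3 30.8] a [ 0.01 -0.02  0.16]
xyz [-2.2 -1.2 30.8] a [ 0.01 -0.02  0.16]
xyz [-2.2 -1.2 30.8] a [ 0.01 -0.02  0.16]
xyz [-2.2 -1.2 30.8] a [ 0.01 -0.02  0.16]
```

Request:
jog_arm([
  {"x":-4.5,"y":-2.5,"z":25,"ax":0,"ay":0,"az":0.6,"fingers":45},
  {"x":-4.5,"y":-2.5,"z":30,"ax":0,"ay":0,"az":0,"fingers":45},
  {"x":0,"y":0,"z":25,"ax":0,"ay":0,"az":0,"fingers":45},
  {"x":0,"y":0,"z":20,"ax":0,"ay":0,"az":0,"fingers":45},
  {"x":0,"y":0,"z":15,"ax":0,"ay":0,"az":0,"fingers":45},
  {"x":0,"y":0,"z":8,"ax":0,"ay":0,"az":0,"fingers":45},
  {"x":0,"y":0,"z":0,"ax":0,"ay":0,"az":0,"fingers":45},
  {"x":0,"y":0,"z":0,"ax":0,"ay":0,"az":0,"fingers":45},
])

```text
t: 9.5
eef_pos: [0.4616, -0.3178, 0.067]
tool_rot: [0.001, 0.629, 0.777, 0.0]
contact_force: [0.8, 0.5, 0.5]
gripper_width: 0.525
grasp_force: 0.0
```

```bash
python3 - <<'E'
from h import *
S=cam('scene');T=cam('top');o=bot.get_obs();print(o['eef_pos'],o['contact_force'])
r=lambda i,x,y,w,h,f:cv2.resize(i['pixels'][y:y+h,x:x+w],None,fx=f,fy=f,interpolation=cv2.INTER_CUBIC)
cv2.imwrite('pics/c6.png',np.hstack([r(S,170,105,65,80,6),r(T,298,180,50,60,8)])[:,:,::-1])
E
```

```text
[ 0.46160257 -0.31823702  0.06735838] [-0.41229098  0.04994761  0.05486709]
```

View pics/c6.png

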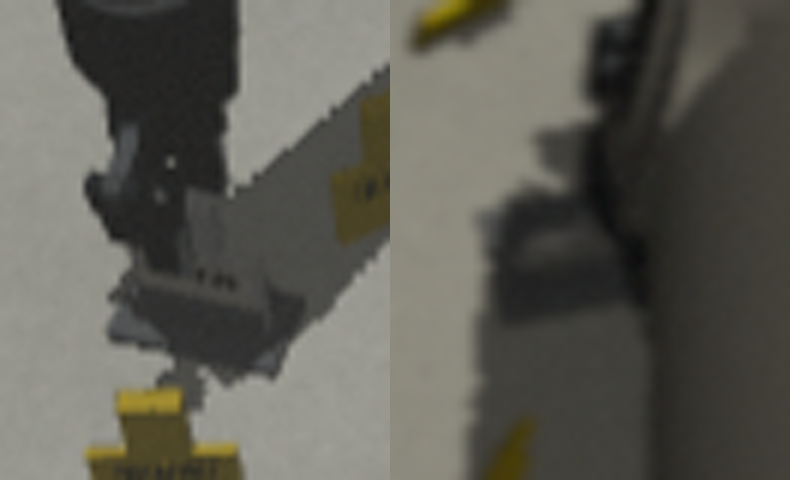

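```bash
python3 - <<'E'
from h import *
S=cam('scene');o=bot.get_obs();p=o['eef_pos'];R=Ro.from_quat(np.roll(o['tool_rot'],-1)).as_matrix()
q=lambda *a:np.round((proj(S,p+R@np.array(a))-[170,105]+.5)*6)
print('finger front face L/R at tip', q(-.011,.035,-.002),q(.011,.035,-.002),'at -25', q(-.011,.035,-.025),q(.011,.035,-.025))
print('tab corners', [np.round((proj(S,np.array([.462,-.3155,z])+R@np.array([x,.006,0]))-[170,105]+.5)*6) for x in(-.015,.015) for z in(.058,.098)])
print('plate top corners', [np.round((proj(S,np.array([.462,-.3155,.058])+R@np.array([x,.003,0]))-[170,105]+.5)*6) for x in(-.035,.035)])
E
```

```text
finger front face L/R at tip [140. 280.] [184. 289.] at -25 [133. 249.] [178. 258.]
tab corners [array([161., 251.]), array([149., 196.]), array([219., 263.]), array([210., 209.])]
plate top corners [array([124., 238.]), array([260., 267.])]
```

The fingers straddle the tab, but it sits about 4–5 mm further along +y: its right edge is at crop 226, predicted 215. I'll shift by 4.5 mm and grip.

Request:
jog_arm([
  {"x":4.5,"y":0,"z":0,"ax":0,"ay":0,"az":0,"fingers":45},
  {"x":0,"y":0,"z":1,"ax":0,"ay":0,"az":0,"fingers":45},
  {"x":0,"y":0,"z":0,"ax":0,"ay":0,"az":0,"fingers":5},
  {"x":0,"y":0,"z":0,"ax":0,"ay":0,"az":0,"fingers":5},
  {"x":0,"y":0,"z":0,"ax":0,"ay":0,"az":0,"fingers":5},
  {"x":0,"y":0,"z":0,"ax":0,"ay":0,"az":0,"fingers":5},
  {"x":0,"y":0,"z":0,"ax":0,"ay":0,"az":0,"fingers":5},
  {"x":0,"y":0,"z":0,"ax":0,"ay":0,"az":0,"fingers":5},
], force=60)

```text
t: 10.45
eef_pos: [0.4609, -0.3135, 0.0656]
tool_rot: [0.001, 0.629, 0.777, 0.001]
contact_force: [3.0, 1.4, -0.5]
gripper_width: 0.134
grasp_force: 59.0
```

Request:
jog_arm([
  {"x":0,"y":0,"z":-10,"ax":0,"ay":0,"az":0,"fingers":5},
  {"x":0,"y":0,"z":-20,"ax":0,"ay":0,"az":0,"fingers":5},
  {"x":0,"y":0,"z":-30,"ax":0,"ay":0,"az":0,"fingers":5},
  {"x":0,"y":0,"z":-40,"ax":0,"ay":0,"az":0,"fingers":5},
  {"x":0,"y":0,"z":-30,"ax":0,"ay":0,"az":0,"fingers":5},
  {"x":0,"y":0,"z":-15,"ax":0,"ay":0,"az":0,"fingers":5},
  {"x":0,"y":0,"z":0,"ax":0,"ay":0,"az":0,"fingers":5},
  {"x":0,"y":0,"z":0,"ax":0,"ay":0,"az":0,"fingers":5},
])

```text
t: 11.25
eef_pos: [0.4587, -0.3134, 0.2089]
tool_rot: [-0.001, 0.629, 0.777, -0.0]
contact_force: [0.3, -0.3, -1.4]
gripper_width: 0.131
grasp_force: 59.3
```

```bash
python3 - <<'E'
from h import *
S=cam('scene');T=cam('top');o=bot.get_obs();p=o['eef_pos'];R=Ro.from_quat(np.roll(o['tool_rot'],-1)).as_matrix();print(p,o['contact_force'],o['gripper_width'])
b=(150,60,75,90)
cv2.imwrite('pics/c7.png',cv2.resize(S['pixels'][60:150,150:225],None,fx=6,fy=6,interpolation=cv2.INTER_CUBIC)[:,:,::-1])
q=lambda *a:np.round((proj(S,p+R@np.array(a))-[150,60]+.5)*6)
print('plate front corners TL TR BL BR expected',q(-.035,.003,.008),q(.035,.003,.008),q(-.035,.003,.058),q(.035,.003,.058))
plan([.6344,.0774,.21],.148+np.pi/2,10)
E
```

```text
[ 0.45854898 -0.31306659  0.20821631] [-0.29398031 -0.26246284 -0.3319774 ] 0.13375759797155123
plate front corners TL TR BL BR expected [205. 292.] [358. 322.] [223. 373.] [370. 402.]
xyz [34.5 25.3 -0.2] a [-0.02 -0.01  0.35]
xyz [34.7 25.1 -0.2] a [-0.02 -0.01  0.35]
xyz [34.8 24.9 -0.2] a [-0.02 -0.01  0.35]
xyz [35.  24.7 -0.2] a [-0.02 -0.01  0.35]
xyz [35.1 24.5 -0.2] a [-0.02 -0.01  0.35]
xyz [35.3 24.3 -0.2] a [-0.02 -0.01  0.35]
xyz [35.4 24.  -0.2] a [-0.02 -0.01  0.35]
xyz [35.6 23.8 -0.2] a [-0.02 -0.01  0.35]
xyz [35.7 23.6 -0.2] a [-0.02 -0.01  0.35]
xyz [35.9 23.4 -0.2] a [-0.02 -0.01  0.35]
```

View pics/c7.png

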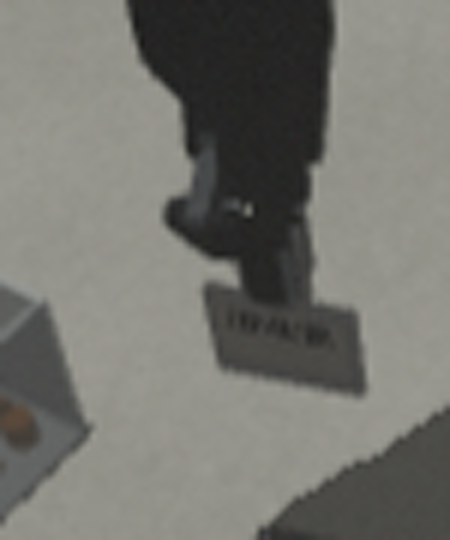

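The holder is gripped centred: its plate corners match predictions within 2 mm, and it is 70 mm long. I'll carry it to above the channel.

Request:
jog_arm([
  {"x":34.5,"y":25.5,"z":0,"ax":0,"ay":0,"az":0.4,"fingers":5},
  {"x":34.5,"y":25,"z":0,"ax":0,"ay":0,"az":0.4,"fingers":5},
  {"x":35,"y":25,"z":0,"ax":0,"ay":0,"az":0.4,"fingers":5},
  {"x":35,"y":24.5,"z":0,"ax":0,"ay":0,"az":0.4,"fingers":5},
  {"x":35,"y":24.5,"z":0,"ax":0,"ay":0,"az":0.4,"fingers":5},
  {"x":35.5,"y":24.5,"z":0,"ax":0,"ay":0,"az":0.4,"fingers":5},
  {"x":35.5,"y":24,"z":0,"ax":0,"ay":0,"az":0.4,"fingers":5},
  {"x":35.5,"y":24,"z":0,"ax":0,"ay":0,"az":0.4,"fingers":5},
])

```text
t: 12.15
eef_pos: [0.6014, -0.0, 0.2084]
tool_rot: [-0.001, 0.651, 0.759, -0.001]
contact_force: [0.5, 0.1, -0.8]
gripper_width: 0.133
grasp_force: 59.2
```

Request:
jog_arm([
  {"x":35.5,"y":23.5,"z":0,"ax":0,"ay":0,"az":0.2,"fingers":5},
  {"x":30,"y":20,"z":0,"ax":0,"ay":0,"az":0.1,"fingers":5},
  {"x":0,"y":0,"z":0,"ax":0,"ay":0,"az":0,"fingers":5},
  {"x":0,"y":0,"z":0,"ax":0,"ay":0,"az":0,"fingers":5},
  {"x":0,"y":0,"z":0,"ax":0,"ay":0,"az":0,"fingers":5},
  {"x":0,"y":0,"z":0,"ax":0,"ay":0,"az":0,"fingers":5},
  {"x":0,"y":0,"z":0,"ax":0,"ay":0,"az":0,"fingers":5},
  {"x":0,"y":0,"z":0,"ax":0,"ay":0,"az":0,"fingers":5},
])

```text
t: 12.95
eef_pos: [0.6349, 0.0689, 0.2104]
tool_rot: [0.0, 0.653, 0.757, -0.0]
contact_force: [-0.6, -0.3, -0.6]
gripper_width: 0.13
grasp_force: 59.1
```

```bash
python3 - <<'E'
from h import *
o=bot.get_obs();p=o['eef_pos'];print(p,o['contact_force'],o['q'])
plan([.6344,.0774,.15],.148+np.pi/2,2)
E
```

```text
[0.63485398 0.06887079 0.21039232] [-0.59039539 -0.34010183 -0.57007841] [ 0.1768896   0.48941202 -0.52806434  1.64043079  0.27148646  1.08548916
 -0.28036406]
xyz [ 4.3  0.4 30.2] a [ 0.    0.01 -0.02]
xyz [ 4.3  0.4 30.2] a [ 0.    0.01 -0.02]
```

Request:
jog_arm([
  {"x":4.5,"y":0.5,"z":15,"ax":0,"ay":0,"az":0,"fingers":5},
  {"x":4,"y":0.5,"z":20,"ax":0,"ay":0,"az":0,"fingers":5},
  {"x":0,"y":0,"z":15,"ax":0,"ay":0,"az":0,"fingers":5},
  {"x":0,"y":0,"z":10,"ax":0,"ay":0,"az":0,"fingers":5},
  {"x":0,"y":0,"z":0,"ax":0,"ay":0,"az":0,"fingers":5},
  {"x":0,"y":0,"z":0,"ax":0,"ay":0,"az":0,"fingers":5},
  {"x":0,"y":0,"z":0,"ax":0,"ay":0,"az":0,"fingers":5},
  {"x":0,"y":0,"z":0,"ax":0,"ay":0,"az":0,"fingers":5},
])

```text
t: 13.75
eef_pos: [0.6352, 0.0784, 0.1512]
tool_rot: [0.001, 0.653, 0.758, 0.001]
contact_force: [-0.6, 0.5, -0.7]
gripper_width: 0.13
grasp_force: 59.2
```

```bash
python3 - <<'E'
from h import *
S=cam('scene');T=cam('top');o=bot.get_obs();print(o['eef_pos'],o['contact_force'])
r=lambda i,x,y,w,h,f:cv2.resize(i['pixels'][y:y+h,x:x+w],None,fx=f,fy=f,interpolation=cv2.INTER_CUBIC)
cv2.imwrite('pics/c8.png',np.hstack([r(S,265,185,85,90,5),r(T,165,125,75,90,5)])[:,:,::-1])
E
```

```text
[0.63500757 0.0783534  0.15096082] [ 0.27343388  0.64281696 -0.55972564]
```

View pics/c8.png

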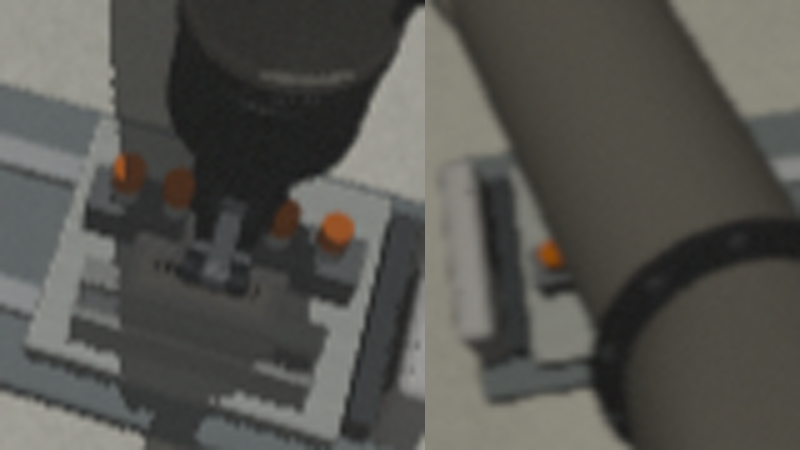

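The plate hangs over the channel, parallel to the lip (crop (135,240) to (325,325)). I'll lower it gently and watch the forces.

Request:
jog_arm([
  {"x":0,"y":0,"z":3,"ax":0,"ay":0,"az":0,"fingers":5},
  {"x":0,"y":0,"z":3,"ax":0,"ay":0,"az":0,"fingers":5},
  {"x":0,"y":0,"z":3,"ax":0,"ay":0,"az":0,"fingers":5},
  {"x":0,"y":0,"z":3,"ax":0,"ay":0,"az":0,"fingers":5},
  {"x":0,"y":0,"z":2,"ax":0,"ay":0,"az":0,"fingers":5},
  {"x":0,"y":0,"z":2,"ax":0,"ay":0,"az":0,"fingers":5},
  {"x":0,"y":0,"z":2,"ax":0,"ay":0,"az":0,"fingers":5},
  {"x":0,"y":0,"z":0,"ax":0,"ay":0,"az":0,"fingers":5},
])

```text
t: 14.65
eef_pos: [0.6345, 0.0783, 0.132]
tool_rot: [-0.0, 0.653, 0.758, -0.0]
contact_force: [-0.2, -0.7, -1.5]
gripper_width: 0.132
grasp_force: 59.2
```

Request:
jog_arm([
  {"x":0,"y":0,"z":2,"ax":0,"ay":0,"az":0,"fingers":5},
  {"x":0,"y":0,"z":2,"ax":0,"ay":0,"az":0,"fingers":5},
  {"x":0,"y":0,"z":1,"ax":0,"ay":0,"az":0,"fingers":5},
  {"x":0,"y":0,"z":1,"ax":0,"ay":0,"az":0,"fingers":5},
  {"x":0,"y":0,"z":1,"ax":0,"ay":0,"az":0,"fingers":5},
  {"x":0,"y":0,"z":1,"ax":0,"ay":0,"az":0,"fingers":5},
  {"x":0,"y":0,"z":0,"ax":0,"ay":0,"az":0,"fingers":5},
  {"x":0,"y":0,"z":0,"ax":0,"ay":0,"az":0,"fingers":5},
])

```text
t: 15.45
eef_pos: [0.6347, 0.0783, 0.1243]
tool_rot: [0.0, 0.653, 0.758, 0.0]
contact_force: [-0.5, 0.2, -0.8]
gripper_width: 0.13
grasp_force: 59.2
```

Request:
jog_arm([
  {"x":0,"y":0,"z":1,"ax":0,"ay":0,"az":0,"fingers":5},
  {"x":0,"y":0,"z":1,"ax":0,"ay":0,"az":0,"fingers":5},
  {"x":0,"y":0,"z":1,"ax":0,"ay":0,"az":0,"fingers":5},
  {"x":0,"y":0,"z":1,"ax":0,"ay":0,"az":0,"fingers":5},
  {"x":0,"y":0,"z":1,"ax":0,"ay":0,"az":0,"fingers":5},
  {"x":0,"y":0,"z":1,"ax":0,"ay":0,"az":0,"fingers":5},
  {"x":0,"y":0,"z":1,"ax":0,"ay":0,"az":0,"fingers":5},
  {"x":0,"y":0,"z":0,"ax":0,"ay":0,"az":0,"fingers":5},
])

```text
t: 16.25
eef_pos: [0.6346, 0.0783, 0.1171]
tool_rot: [-0.0, 0.653, 0.758, -0.0]
contact_force: [-0.5, 0.7, 0.1]
gripper_width: 0.132
grasp_force: 59.2
```

Request:
jog_arm([
  {"x":0,"y":0,"z":1,"ax":0,"ay":0,"az":0,"fingers":5},
  {"x":0,"y":0,"z":1,"ax":0,"ay":0,"az":0,"fingers":5},
  {"x":0,"y":0,"z":1,"ax":0,"ay":0,"az":0,"fingers":5},
  {"x":0,"y":0,"z":1,"ax":0,"ay":0,"az":0,"fingers":5},
  {"x":0,"y":0,"z":1,"ax":0,"ay":0,"az":0,"fingers":5},
  {"x":0,"y":0,"z":1,"ax":0,"ay":0,"az":0,"fingers":5},
  {"x":0,"y":0,"z":1,"ax":0,"ay":0,"az":0,"fingers":5},
  {"x":0,"y":0,"z":0,"ax":0,"ay":0,"az":0,"fingers":5},
])

```text
t: 17.05
eef_pos: [0.6345, 0.0783, 0.1101]
tool_rot: [-0.0, 0.653, 0.758, -0.0]
contact_force: [-0.5, -0.2, -1.5]
gripper_width: 0.133
grasp_force: 59.2
```

Request:
jog_arm([
  {"x":0,"y":0,"z":1,"ax":0,"ay":0,"az":0,"fingers":5},
  {"x":0,"y":0,"z":1,"ax":0,"ay":0,"az":0,"fingers":5},
  {"x":0,"y":0,"z":1,"ax":0,"ay":0,"az":0,"fingers":5},
  {"x":0,"y":0,"z":1,"ax":0,"ay":0,"az":0,"fingers":5},
  {"x":0,"y":0,"z":1,"ax":0,"ay":0,"az":0,"fingers":5},
  {"x":0,"y":0,"z":1,"ax":0,"ay":0,"az":0,"fingers":5},
  {"x":0,"y":0,"z":1,"ax":0,"ay":0,"az":0,"fingers":5},
  {"x":0,"y":0,"z":0,"ax":0,"ay":0,"az":0,"fingers":5},
])

```text
t: 17.85
eef_pos: [0.6347, 0.0784, 0.1035]
tool_rot: [0.0, 0.653, 0.758, 0.0]
contact_force: [-1.3, -0.7, 3.4]
gripper_width: 0.127
grasp_force: 59.8
```

Request:
jog_arm([
  {"x":0,"y":0,"z":1,"ax":0,"ay":0,"az":0,"fingers":5},
  {"x":0,"y":0,"z":1,"ax":0,"ay":0,"az":0,"fingers":5},
  {"x":0,"y":0,"z":1,"ax":0,"ay":0,"az":0,"fingers":5},
  {"x":0,"y":0,"z":0.5,"ax":0,"ay":0,"az":0,"fingers":5},
  {"x":0,"y":0,"z":0.5,"ax":0,"ay":0,"az":0,"fingers":5},
  {"x":0,"y":0,"z":0,"ax":0,"ay":0,"az":0,"fingers":5},
  {"x":0,"y":0,"z":0,"ax":0,"ay":0,"az":0,"fingers":5},
  {"x":0,"y":0,"z":0,"ax":0,"ay":0,"az":0,"fingers":5},
])

```text
t: 18.65
eef_pos: [0.6348, 0.0784, 0.0996]
tool_rot: [0.0, 0.653, 0.758, 0.0]
contact_force: [-1.8, -0.3, 5.5]
gripper_width: 0.13
grasp_force: 60.2
```

Spring contact began as expected. Keep pressing to the bottom stop.

Request:
jog_arm([
  {"x":0,"y":0,"z":0.5,"ax":0,"ay":0,"az":0,"fingers":5},
  {"x":0,"y":0,"z":0.5,"ax":0,"ay":0,"az":0,"fingers":5},
  {"x":0,"y":0,"z":0.5,"ax":0,"ay":0,"az":0,"fingers":5},
  {"x":0,"y":0,"z":0.5,"ax":0,"ay":0,"az":0,"fingers":5},
  {"x":0,"y":0,"z":0.5,"ax":0,"ay":0,"az":0,"fingers":5},
  {"x":0,"y":0,"z":0.5,"ax":0,"ay":0,"az":0,"fingers":5},
  {"x":0,"y":0,"z":0,"ax":0,"ay":0,"az":0,"fingers":5},
  {"x":0,"y":0,"z":0,"ax":0,"ay":0,"az":0,"fingers":5},
])

```text
t: 19.45
eef_pos: [0.6352, 0.0785, 0.0973]
tool_rot: [0.0, 0.653, 0.758, 0.0]
contact_force: [-2.1, -1.3, 9.3]
gripper_width: 0.127
grasp_force: 61.1
```

Request:
jog_arm([
  {"x":0,"y":0,"z":0.5,"ax":0,"ay":0,"az":0,"fingers":5},
  {"x":0,"y":0,"z":0.5,"ax":0,"ay":0,"az":0,"fingers":5},
  {"x":0,"y":0,"z":0.5,"ax":0,"ay":0,"az":0,"fingers":5},
  {"x":0,"y":0,"z":0.5,"ax":0,"ay":0,"az":0,"fingers":5},
  {"x":0,"y":0,"z":0,"ax":0,"ay":0,"az":0,"fingers":5},
  {"x":0,"y":0,"z":0,"ax":0,"ay":0,"az":0,"fingers":5},
  {"x":0,"y":0,"z":0,"ax":0,"ay":0,"az":0,"fingers":5},
  {"x":0,"y":0,"z":0,"ax":0,"ay":0,"az":0,"fingers":5},
])

```text
t: 20.25
eef_pos: [0.6354, 0.0786, 0.0971]
tool_rot: [0.001, 0.653, 0.758, 0.0]
contact_force: [-6.3, -1.8, 20.9]
gripper_width: 0.133
grasp_force: 63.1
```

```bash
python3 - <<'E'
from meas import *
S=cam('scene');k=caps(S,(265,185,85,60));print(np.round(k,4))
o=bot.get_obs();print(o['eef_pos'],o['contact_force'],o['grasp_force'])
r=lambda i,x,y,w,h,f:cv2.resize(i['pixels'][y:y+h,x:x+w],None,fx=f,fy=f,interpolation=cv2.INTER_CUBIC)
cv2.imwrite('pics/c9.png',r(S,265,185,90,90,6)[:,:,::-1])
E
```

```text
[[5.838e-01 1.720e-02 3.790e+02]
 [5.681e-01 1.204e-01 5.480e+02]]
[0.63547534 0.07856904 0.09712763] [-6.27958038 -1.82316959 22.0696135 ] 63.14291596412659
```

View pics/c9.png

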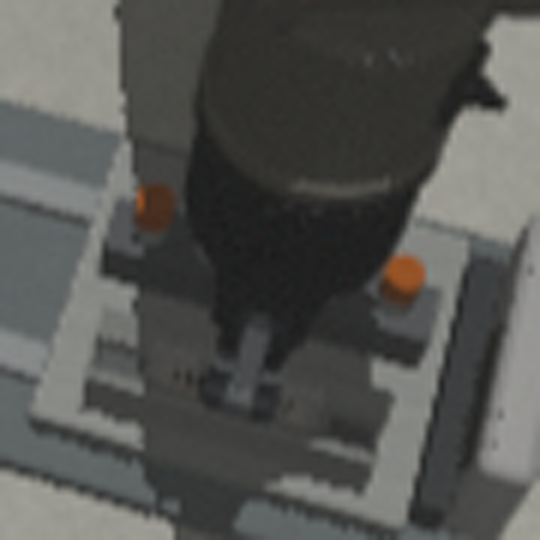

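The plate is down behind the lip at crop (240,390), and the deck is against the stop bar. The end caps have not moved. Handing in.

```bash
python3 -c "
from station import bot
print(bot.hand_in())"
```

```text
the job is handed in; nothing more can be done
None
```

Handed in with the carriage hard against the stop and the long label holder gripped and pressed to the bottom of its sprung seat (about 22 N push, 63 N grip); no verdict was returned, and I did not re-measure the bystanders.

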